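# Lay the yellow screwdriver on the bench rest

## Robot

A 6-joint arm with a two-finger parallel gripper is mounted at the origin on the work surface. World frame = base frame: x ahead of the robot, y to its left, z up, the work surface at z = 0. Lengths are in mm, angles in rad, forces in N, time in s.
With the tool pointing down it reaches from about 275 to 875 mm from the base axis. Payload 12.5 kg.
Tool frame: the origin (TCP) lies at the very end of the fingers, on their centre line; the grasp point (between the pads) lies 19 mm behind it (env.grasp_offset is the distance from the TCP to the grasp point, in mm); z points along the fingers, y is the line along which they close (so a half turn about z gives the same grasp; the last joint's range is limited). The gripper opens to 85 mm and grips with 20 to 120 N. Pads are 22 mm wide; open, the fingers measure 114 mm over their backs; the gripper's body (76 mm by 85 mm) begins 54 mm behind the grasp point. The pads swing forward as they close: fully open they stand 13 mm farther back than shut.
Start: joints at [1.048, 0.351, 1.652, -0, 1.139, -0.085], TCP at [233.139, 498.127, 231.29] pointing down, gripper open.
Joint ranges: [-2.75, 2.75], [-0.79, 2.1], [0.01, 2.65], [-1.57, 4.71], [0.07, 3.14], [-2.87, 2.87]. Speed limits (rad/s): [2.22, 2.22, 2.79, 3.14, 3.14, 3.14].

## Interface

Orientations are given as a 3x3 rotation matrix whose columns are the frame's x, y, z axes.
In Python, from station import env gives the robot as it stands. The module is installed in compiled form; this text tells all that it offers.
- The arm moves only by the tool jog_arm, never from a script. Its argument "targets" is a list of rows, each a list of 5 numbers: the shift along the tool's x, y, z in cm, then the turn about the tool's z in rad, then the opening, from 0 (shut) to 1 (fully open). A call has 1 to 20 rows; each row is the pose to reach, as a shift and turn from the pose commanded when the call began, along the tool's axes at that moment; what a row does not reach only later rows make up. A row lasts 1/8 s, in which the tool goes at most 62.5 mm and 10.7 degrees, less where a joint would pass 70% of its speed; a pose out of reach is approached as far as the arm can. A call with a gripper value outside its range is refused whole. The fingers move at their own pace and stop on an object; "squeeze" is the grip in N (left out, the last holds). Time passes only in rows, so rows that repeat a pose let the fingers close. It gives the time, the measured TCP pose, the force, the opening and the grip force at its end, in the units of the state.
- env.observe(): the state, without advancing time (a new reading comes with each control period).
- env.read_camera(name): name is "side" or "top"; returns the picture (400x640x3 uint8, red, green, blue); there is no depth.
- env.calibration(name): a dict with "camera_matrix" (3x3 intrinsics, pixels), "k1" (the pictures are not rectified: a ray, as slopes to the right and down, at radius r is drawn at 1 + k1 r^2 times it, then the intrinsics apply), "extrinsics" (4x4, takes a point from world to camera coordinates). Camera axes: x right, y up, looking along -z (the intrinsics and any distortion apply to the point x, -y, -z); pixel columns grow to the right and rows downward; lengths in mm; the calibration is good to about 2 mm. A picture is of the moment at which its call begins. calibration takes no time and is no camera call.
- env.close_job(): hands the job in; it is judged then, once.
The state is a dict: "time": time; "q": joint angles; "joint_vel": joint speeds; "joint_torque": joint torques, N m; "tcp_pos": TCP position; "eef_rot": TCP orientation; "contact_force": force on the tool from outside, world axes, zero at the start; "moment": the same for the moment, N m; "width": finger opening in mm; "grip_force": force on a finger pad.
Only numpy, scipy, OpenCV 4.12 (cv2) and the standard library are available. Lean on these libraries where they do the work, as an engineer would, in place of code of your own. Each camera call takes 0.05 s, during which the arm holds its last target. There are 200 camera calls.

## Task

Set out the yellow-handled screwdriver for the next blade repair: draw it up out of its tool cup, lay it down flat on the black rubber mat and let go of it, then take it again from above and lay it level across the raised two-notch rest, its handle in the wide blue notch and its steel shaft in the narrow grey one. Never let it drop; leave both cups standing where they are, and leave the red screwdriver and the other things on the bench alone.

Things in the scene. Friction and masses are not known exactly. Their poses are not given: they have to be found in the camera images.
- yellow_driver: Screwdriver, 215 mm long, about 90 g: yellow round handle (diameter 24, 92 long, black band at the rear), black six-sided collar (28 across flats), steel shaft (diameter 6, 115 long). Origin on the axis in the handle; x axis points to the tip: rear end x = -50, collar x = 42 to 50, tip x = 165, balance point x = 20 (mm). Starts in the yellow one's cup, handle up.
- yellow_driver_tip (a point): Tip of the yellow screwdriver's steel shaft, on its axis, 165 from the body origin.
- yellow_cup: Loose heavy (0.7 kg) aluminium tool cup: tube 42 mm outside, 32 inside, 100 high, inner floor 12 high, on a dark round foot of diameter 80, 10 thick. Origin under its centre, z up. Holds the yellow-handled screwdriver, shaft down, leaning about 15 degrees towards the cup's +y; the handle is wholly above the rim.
- red_driver: Screwdriver, 215 mm long, about 90 g: red round handle (diameter 24, 92 long, black band at the rear), black six-sided collar (28 across flats), steel shaft (diameter 6, 115 long). Origin on the axis in the handle; x axis points to the tip: rear end x = -50, collar x = 42 to 50, tip x = 165, balance point x = 20 (mm). Starts in the other cup; leave it alone.
- red_cup: Loose heavy (0.7 kg) aluminium tool cup: tube 42 mm outside, 32 inside, 100 high, inner floor 12 high, on a dark round foot of diameter 80, 10 thick. Origin under its centre, z up. Holds the red-handled screwdriver, shaft down, leaning about 15 degrees towards the cup's +y; the handle is wholly above the rim.
- mat: Black rubber mat fixed to the bench, 150 (x) by 260 (y), 3 thick. Origin at the centre of its underside.
- rest: Fixed steel rest: base 60 x 175 x 8 mm, two posts with 90 degree V notches, 12 thick along y: wide blue at y = +33 (V bottom 58 high, mouth 48 wide), narrow grey at y = -105 (bottom 71 high, mouth 31). Origin under the base, z up. The screwdriver lies along y, tip to -y, axis 75 high, handle middle near y = 0: the handle is free for fingers between the notches.
- rest_seat (a point): Point on the rest at x = 0, y = 0, 75 above the bench: where the middle of the screwdriver's handle comes to lie.
- jar: Bystander: small glass jar with dark lid, diameter 44, 60 high. Origin under its centre.
- weight: Bystander: upright steel test weight, diameter 36, 88 high, 0.5 kg. Origin under its centre.
- tub: Bystander: clear plastic tub of small parts, 120 by 160, 55 high. Origin under its centre.
- pliers: Bystander: blue-handled pliers lying flat, about 165 long, 14 high. Origin near the middle of their length, at bench height.
- sleeve0: Bystander: upright brass sleeve, diameter 16, 34 high. Origin under its centre.
- sleeve1: Bystander: second upright brass sleeve, diameter 16, 34 high. Origin under its centre.

How it is judged (in metres and radians):
On the way, in this order (a step that is already met when the one before it is completed fails the run):
1. the yellow screwdriver is drawn clear of its cup (height (world z) of yellow_driver_tip above 0.105 m), for 0.05 s.
2. it lies flat on the mat, released and still (x of yellow_driver in the frame of mat between -0.075 and 0.075 m and y of yellow_driver in the frame of mat between -0.13 and 0.13 m and height (world z) of yellow_driver below 0.03 m and height (world z) of yellow_driver_tip below 0.04 m and linear speed of yellow_driver below 0.03 m/s and angular speed of yellow_driver below 0.3 rad/s and contact force between yellow_driver and the fingers below 0.05 N), for 0.2 s.
At the end, for the whole second after the job is handed in: The yellow screwdriver lies level on the rest, released and still, shaft in the grey notch; handle middle within 20 mm of the seat along the rest, 8 mm across, 7 mm in height; tip within 12 mm across, 10 mm in height and 25 mm along; both cups upright (x of yellow_driver in the frame of rest between -0.008 and 0.008 m and y of yellow_driver in the frame of rest between -0.02 and 0.02 m and z of yellow_driver in the frame of rest between 0.068 and 0.082 m and x of yellow_driver_tip in the frame of rest between -0.012 and 0.012 m and y of yellow_driver_tip in the frame of rest between -0.19 and -0.14 m and z of yellow_driver_tip in the frame of rest between 0.065 and 0.085 m and linear speed of yellow_driver below 0.03 m/s and angular speed of yellow_driver below 0.3 rad/s and contact force between yellow_driver and the fingers below 0.05 N and angle between each of yellow_cup, red_cup's own z axis and vertical below 0.1 rad); the robot touches nothing.
It fails at once if the yellow screwdriver is dropped or thrown (faster than 0.9 m/s while not held) (contact force between yellow_driver and the fingers below 0.05 N and linear speed of yellow_driver above 0.9 m/s).
It fails at once if a cup is tipped beyond 17 degrees or moved more than 40 mm (angle between any of yellow_cup, red_cup's own z axis and vertical above 0.3 rad or distance of any of yellow_cup, red_cup from where it was at the start of the episode above 0.04 m).
It fails at once if the red screwdriver or another bystander is moved more than 30 mm (distance of any of red_driver, jar, weight, tub, pliers, sleeve0, sleeve1 from where it was at the start of the episode above 0.03 m).
It also fails if it takes over 64 s, if anything falls off the work surface, if the arm or the gripper's body presses on something with over 40 N, if the wrist force passes 120 N, or if a joint passes its speed limit or range.

## Working session

There is one attempt and no reset: what is moved stays moved. The work goes in short steps, Python scripts to look and compute and a tool call to move; the robot and the scene stay as the last step left them, time stands still between calls to the robot, and variables do not carry over. Pictures are saved under pics/ and viewed, at most 12 in all, crops included, and the job is handed in when it is done.

Besides the shell and the picture viewer there is one more tool, called after "Emit:" as name([rows], argument=value, ...), one row to a line, values as JSON. jog_arm: Moves the arm, as the interface text tells. Its arguments: {"type":"object","properties":{"targets":{"type":"array","items":{"type":"array","items":{"type":"number"}}},"squeeze":{"type":"number"}},"required":["targets"]}

```bash
mkdir -p pics
cat > h.py <<'E'
import numpy as np, cv2
from station import env
def proj(n,P):
    c=env.calibration(n);E=np.array(c["extrinsics"]);K=np.array(c["camera_matrix"])
    p=(E@np.r_[np.array(P,float),1])[:3];s=np.array([p[0]/-p[2],-p[1]/-p[2]])
    s=s*(1+c["k1"]*(s@s));return (K@np.r_[s,1])[:2]
def ray(n,u):
    c=env.calibration(n);E=np.array(c["extrinsics"]);K=np.array(c["camera_matrix"])
    d=(np.linalg.inv(K)@np.r_[np.array(u,float),1])[:2];s=d.copy()
    for _ in range(20): s=d/(1+c["k1"]*(s@s))
    r=E[:3,:3].T@np.array([s[0],-s[1],-1]);o=-E[:3,:3].T@E[:3,3];return o,r/np.linalg.norm(r)
def onz(n,u,z):
    o,r=ray(n,u);return o+r*(z-o[2])/r[2]
def tri(u,v):
    a,r=ray("top",u);b,s=ray("side",v)
    t=np.linalg.lstsq(np.c_[r,-s],b-a,rcond=None)[0];p=a+r*t[0];q=b+s*t[1];return (p+q)/2,np.linalg.norm(p-q)
def snap(n,f,box=None,k=1):
    im=env.read_camera(n)
    if box: im=im[box[1]:box[3],box[0]:box[2]]
    cv2.imwrite("pics/"+f,cv2.resize(im[:,:,::-1],None,fx=k,fy=k,interpolation=cv2.INTER_CUBIC))
E
python3 -c "
from h import *
snap('top','t0.png',k=1.25);snap('side','s0.png',k=1.25)
for n in('top','side'):print(ray(n,(320,200)))
print(env.observe())"
```

```text
(array([ 398.34132001,   34.35507145, 1607.49402052]), array([ 0.09238697, -0.01058293, -0.99566694]))
(array([ 481.73726468, -743.65220267,  868.75839126]), array([ 0.07880981,  0.71920975, -0.69030888]))
{'time': 0.1, 'q': array([ 1.04841810e+00,  3.51157797e-01,  1.65238536e+00,  1.38389378e-05,
        1.13907898e+00, -8.46077242e-02]), 'joint_vel': array([ 0.00105892, -0.00196293, -0.00200185,  0.00179515, -0.00027421,
       -0.00175982]), 'joint_torque': array([ 6.46706776e-04, -5.06843948e+01, -2.91871744e+01, -6.61128479e-05,
        2.75002363e-03, -3.63684592e-06]), 'tcp_pos': array([232.98215321, 497.88056738, 230.81609751]), 'eef_rot': array([[-9.05696561e-01,  4.23926248e-01, -5.24545355e-04],
       [ 4.23926561e-01,  9.05696133e-01, -8.85913902e-04],
       [ 9.95165435e-05, -1.02473788e-03, -9.99999470e-01]]), 'contact_force': array([-0.15904196,  0.24833229, -0.2561082 ]), 'moment': array([-0.01160559,  0.06311351,  0.06009262]), 'grip_force': 0.0, 'width': 85.44981837172003}
```

View pics/t0.png

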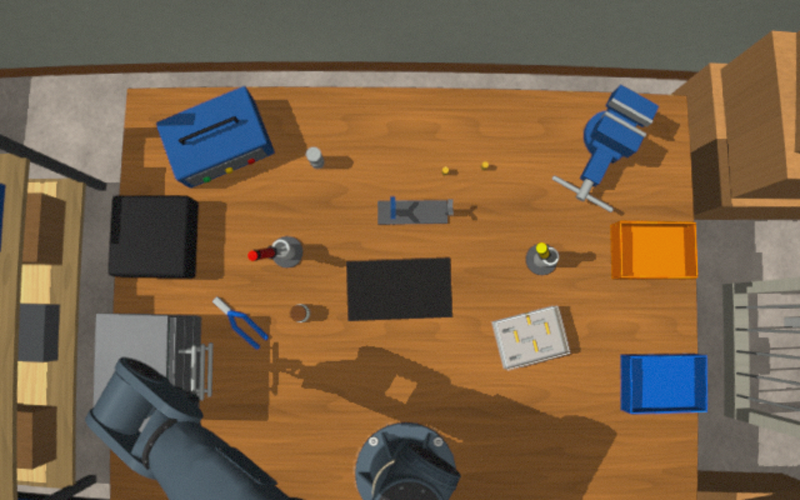

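View pics/s0.png

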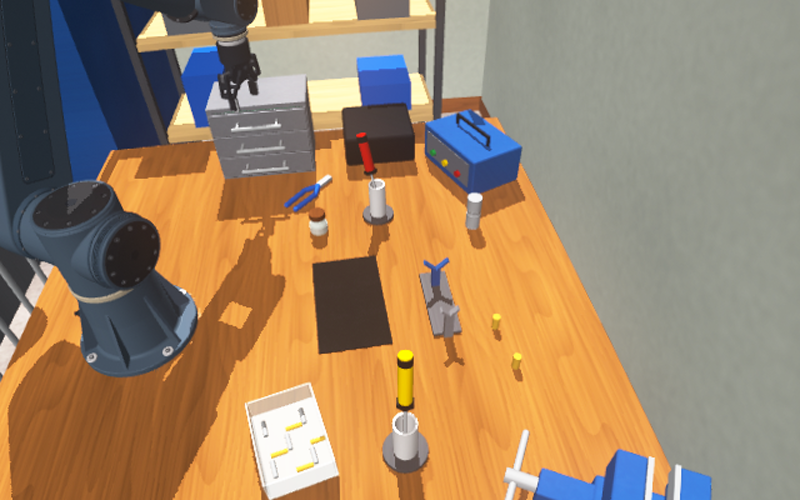

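```bash
cat > m.py <<'E'
from h import *
T=env.read_camera('top');S=env.read_camera('side')
def c(I,x,y,w,h,k):return cv2.resize(I[y:y+h,x:x+w,::-1],None,fx=k,fy=k,interpolation=cv2.INTER_CUBIC)
a=np.vstack([c(T,405,180,50,50,6),c(T,295,150,75,35,4)[:300,:300]]) # 300x300, 300x140
b=c(S,300,275,50,110,5) #250x550
d=c(S,330,200,45,75,5) #225x375
M=np.zeros((550,800,3),np.uint8);M[:440,:300]=a;M[:,305:555]=b;M[:375,560:785]=d
cv2.imwrite('pics/m.png',M)
print(env.observe()['tcp_pos'])
E
python3 m.py
```

```text
[233.03618833 497.97783353 230.96061875]
```

View pics/m.png

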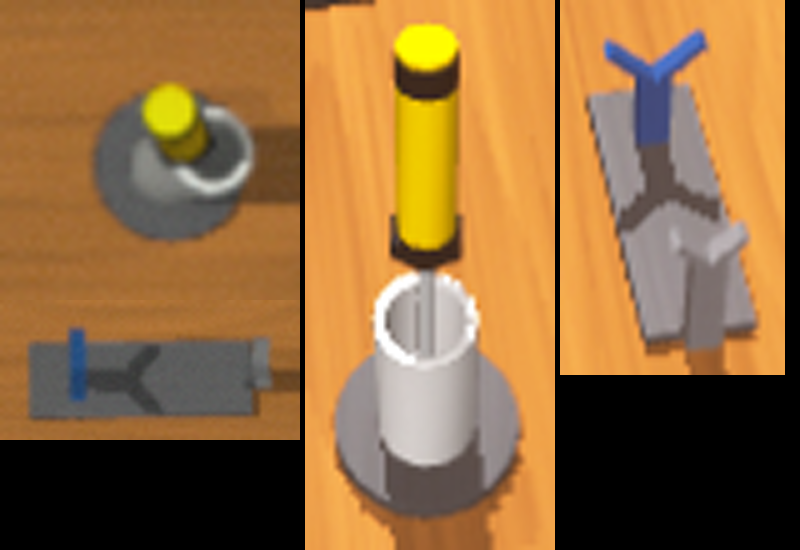

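```bash
cat > a.py <<'E'
from h import *
np.set_printoptions(precision=1,suppress=True)
print('rear',tri((433.3,198.3),(324.4,284.2)))
print('rim',tri((441,205),(324.2,338.6)),onz('top',(441,205),100),onz('side',(324.2,338.6),100))
print('foot',onz('top',(433.3,207.5),10),onz('side',(324.6,361),10))
print('collar side ray',*ray('side',(324.4,323.6)))
for p in [(302.5,160.75),(302.5,179),(358.5,178.5)]: print('base',onz('top',p,8))
for a,b,z in [((314.25,157.5),(314.5,175),82),((360,160),(360,171.75),86.5)]: print(onz('top',a,z),onz('top',b,z))
for p,z in [((340,209.4),82),((358.4,207.6),82),((353.6,247.6),86.5),((366.4,246.4),86.5)]: print('side',onz('side',p,z))
for p in [(347,262),(451,259),(452,317),(348,321)]: print('mat',onz('top',np.array(p)/1.25,3))
for p in [(313,262),(376,256),(392,345),(320,352)]: print('mats',onz('side',np.array(p)/1.25,3))
E
python3 a.py
```

```text
rear (array([ 535.7, -290.3,  216. ]), np.float64(1.90283957021718))
rim (array([ 527.6, -339.8,  101.6]), np.float64(2.847167691609778)) [ 526.3 -340.2  100. ] [ 529.1 -338.8  100. ]
foot [ 525.9 -337.9   10. ] [ 528.8 -343.6   10. ]
collar side ray [ 481.7 -743.7  868.8] [ 0.1  0.5 -0.9]
base [670.   73.3   8. ]
base [612.2  72.6   8. ]
base [ 615.4 -102.7    8. ]
[667.7  36.4  82. ] [614.7  35.1  82. ]
[ 660.7 -100.6   86.5] [ 625.1 -100.5   86.5]
side [619.5  33.1  82. ]
side [669.   33.1  82. ]
side [ 630.9 -104.4   86.5]
side [ 662.1 -104.9   86.5]
mat [516.  149.3   3. ]
mat [ 525.7 -110.3    3. ]
mat [ 381.4 -113.     3. ]
mat [369.5 144.7   3. ]
mats [373.6 145.9   3. ]
mats [522.  145.8   3. ]
mats [ 530.8 -114.1    3. ]
mats [ 386.2 -112.7    3. ]
```

Emit:
jog_arm([
  [-10, -10, -7, 0.2, 1],
  [-61.1, -59.6, -7, 1.3, 1],
  [-61.1, -59.6, -7, 1.3, 1],
  [-61.1, -59.6, -7, 1.3, 1],
  [-61.1, -59.6, -7, 1.3, 1],
  [-61.1, -59.6, -7, 1.3, 1],
  [-61.1, -59.6, -7, 1.3, 1],
  [-61.1, -59.6, -7, 1.3, 1],
  [-61.1, -59.6, -7, 1.3, 1],
  [-61.1, -59.6, -7, 1.3, 1],
  [-61.1, -59.6, -7, 1.3, 1],
  [-61.1, -59.6, -7, 1.3, 1],
  [-61.1, -59.6, -7, 1.3, 1],
  [-61.1, -59.6, -7, 1.3, 1],
  [-61.1, -59.6, -7, 1.3, 1],
  [-61.1, -59.6, -7, 1.3, 1],
  [-61.1, -59.6, -7, 1.3, 1],
  [-61.1, -59.6, -7, 1.3, 1],
  [-61.1, -59.6, -7, 1.3, 1],
  [-61.1, -59.6, -7, 1.3, 1],
], squeeze=40)

```text
time: 2.7
tcp_pos: [533.8, -300.5, 301.4]
eef_rot: [[0.166, 0.986, 0.0], [0.986, -0.166, -0.0], [-0.0, 0.0, -1.0]]
contact_force: [0.7, -0.2, -0.0]
width: 85.4
grip_force: 0.0
```

Emit:
jog_arm([
  [0, 0, 5, 0, 1],
  [0, 0, 9, 0, 1],
  [0, 0, 12, 0, 1],
  [0, 0, 14.3, 0, 1],
  [0, 0, 14.3, 0, 1],
  [0, 0, 14.3, 0, 1],
])

```text
time: 3.45
tcp_pos: [534.3, -301.0, 159.4]
eef_rot: [[0.166, 0.986, 0.001], [0.986, -0.166, -0.001], [-0.001, 0.001, -1.0]]
contact_force: [-0.2, 0.4, 0.4]
width: 85.8
grip_force: 0.0
```

```bash
sed -e 's/^a=.*/a=c(T,405,170,50,70,6)/' -e 's/M\[:440,:300\]=a/M[:420,:300]=a/' -e 's/^d=.*/d=0/' -e 's/^b=.*/b=c(S,270,230,110,150,3.6)/' -e 's/M\[:,305:555\]=b;.*/M[:540,305:701]=b/' -e 's/m.png/m2.png/' m.py > m2.py; python3 m2.py
```

```text
[ 534.359517   -301.0036749   159.59699736]
```

View pics/m2.png

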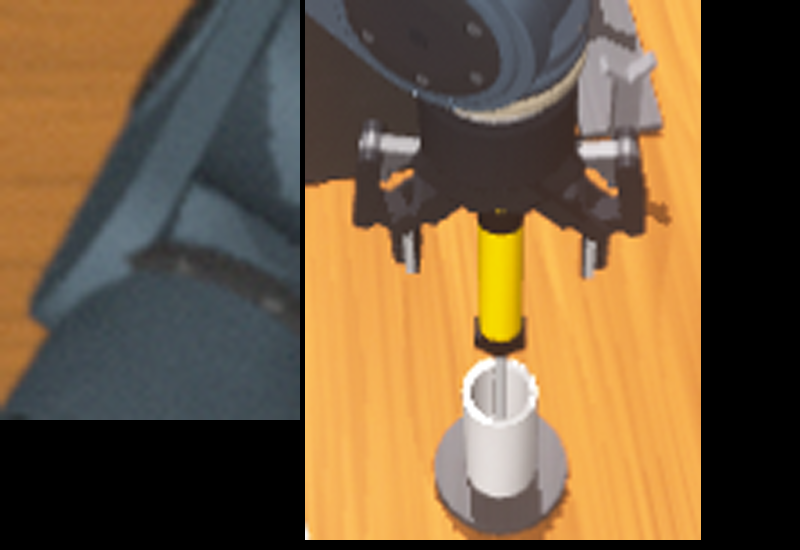

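The fingers stand symmetrically either side of the handle (side view, handle at about column 500, fingers at 410 and 588). Closing.

Emit:
jog_arm([
  [0, 0, 0, 0, 0.7],
  [0, 0, 0, 0, 0.5],
  [0, 0, 0, 0, 0.35],
  [0, 0, 0, 0, 0.2],
  [0, 0, 0, 0, 0],
  [0, 0, 0, 0, 0],
  [0, 0, 0, 0, 0],
  [0, 0, 0, 0, 0],
  [0, 0, 0, 0, 0],
], squeeze=40)

```text
time: 4.68
tcp_pos: [533.8, -300.7, 158.3]
eef_rot: [[0.166, 0.986, 0.0], [0.986, -0.166, -0.0], [-0.0, 0.0, -1.0]]
contact_force: [-1.1, 0.2, 2.4]
width: 23.3
grip_force: 38.7
```

Emit:
jog_arm([
  [0.5, 0, -2, 0, 0],
  [1.1, 0, -4, 0, 0],
  [1.6, 0, -6, 0, 0],
  [2.2, 0, -8, 0, 0],
  [2.7, 0, -10, 0, 0],
  [3.2, 0, -12, 0, 0],
  [4, 0, -15, 0, 0],
  [4, 0, -15, 0, 0],
  [4, 0, -15, 0, 0],
  [4, 0, -15, 0, 0],
])

```text
time: 5.92
tcp_pos: [540.1, -261.2, 307.3]
eef_rot: [[0.166, 0.986, -0.002], [0.986, -0.166, 0.001], [0.001, -0.002, -1.0]]
contact_force: [-0.2, -0.8, -1.0]
width: 23.1
grip_force: 38.7
```

```bash
sed -e 's/270,230,110,150,3.6/270,170,110,150,3.6/;s/m2.png/m3.png/' m2.py > m3.py; python3 m3.py
```

```text
[ 540.2377756  -261.27671463  307.42922776]
```

View pics/m3.png

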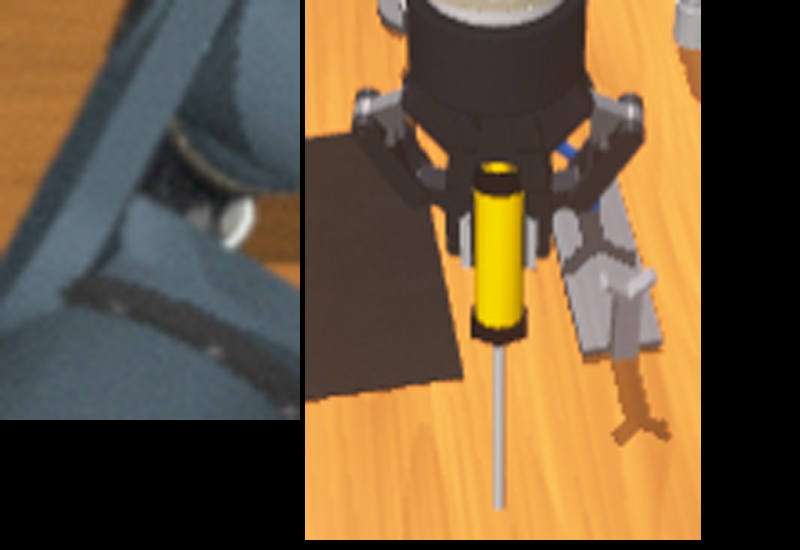

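```bash
python3 -c "
from h import *
g=np.array([540.2,-261.3,326.4]);h=np.array([.166,.986,0])
for r in (165,175,185):
  for a in (-5,0,5,10,15,20,25):
    t=np.deg2rad(a);d=np.sin(t)*h+np.r_[0,0,np.cos(t)]
    print(r,a,proj('side',g-r*d).round(1),proj('side',g+(215-r)*d).round(1))
"
```

```text
165 -5 [324.7 281.9] [323.5 214.6]
165 0 [324.5 288. ] [323.6 212.6]
165 5 [324.2 293.8] [323.7 210.8]
165 10 [323.9 299.5] [323.8 209.2]
165 15 [323.6 304.8] [323.9 207.8]
165 20 [323.4 309.8] [324.  206.6]
165 25 [323.  314.4] [324.1 205.7]
175 -5 [324.8 284.3] [323.6 218.4]
175 0 [324.5 290.8] [323.7 216.9]
175 5 [324.2 297. ] [323.8 215.4]
175 10 [323.9 303. ] [323.8 214.1]
175 15 [323.6 308.6] [323.9 213. ]
175 20 [323.3 314. ] [324. 212.]
175 25 [323.  318.9] [324.1 211.2]
185 -5 [324.8 286.8] [323.7 222.2]
185 0 [324.5 293.6] [323.7 221. ]
185 5 [324.3 300.1] [323.8 219.9]
185 10 [323.9 306.5] [323.9 218.9]
185 15 [323.6 312.5] [323.9 218.1]
185 20 [323.3 318.1] [324.  217.3]
185 25 [323.  323.4] [324.  216.7]
```

Emit:
jog_arm([
  [4, -3, 0, -0.05, 0],
  [8, -6, 0, -0.1, 0],
  [12, -9, 1, -0.14, 0],
  [16, -11, 4, -0.18, 0],
  [17.9, -12.4, 7, -0.18, 0],
  [17.9, -12.4, 9.5, -0.18, 0],
  [17.9, -12.4, 10.7, -0.18, 0],
  [17.9, -12.4, 10.7, -0.18, 0],
  [17.9, -12.4, 10.7, -0.18, 0],
])

```text
time: 7.15
tcp_pos: [448.5, -64.5, 202.0]
eef_rot: [[-0.013, 1.0, 0.001], [1.0, 0.013, -0.0], [-0.0, 0.001, -1.0]]
contact_force: [-0.9, 0.3, -0.6]
width: 22.9
grip_force: 38.9
```

Run:
```python
from h import *
S=env.read_camera('side');cv2.imwrite('pics/m4.png',cv2.resize(S[170:310,240:380,::-1],None,fx=4,fy=4,interpolation=cv2.INTER_CUBIC))
o=env.observe();print(o['tcp_pos'],o['eef_rot'][:,0])
g=o['tcp_pos']+[0,0,19];h=o['eef_rot'][:,0]
for r in (179,184,189):
  for a in (5,10,15,20):
    t=np.deg2rad(a);d=np.sin(t)*h+np.r_[0,0,np.cos(t)]
    print(r,a,((proj('side',g-r*d)-[240,170])*4).round(0),((proj('side',g+(215-r)*d)-[240,170])*4).round(0))
```

```text
[448.48701452 -64.47843457 202.08054752] [-1.25564862e-02  9.99921096e-01 -3.68021172e-04]
179 5 [156. 356.] [121.  81.]
179 10 [157. 373.] [121.  78.]
179 15 [158. 390.] [121.  75.]
179 20 [159. 405.] [120.  73.]
184 5 [156. 361.] [122.  89.]
184 10 [158. 379.] [122.  86.]
184 15 [159. 396.] [122.  83.]
184 20 [160. 412.] [121.  81.]
189 5 [157. 367.] [123.  96.]
189 10 [159. 385.] [123.  94.]
189 15 [160. 403.] [122.  91.]
189 20 [161. 419.] [122.  90.]
```

View pics/m4.png

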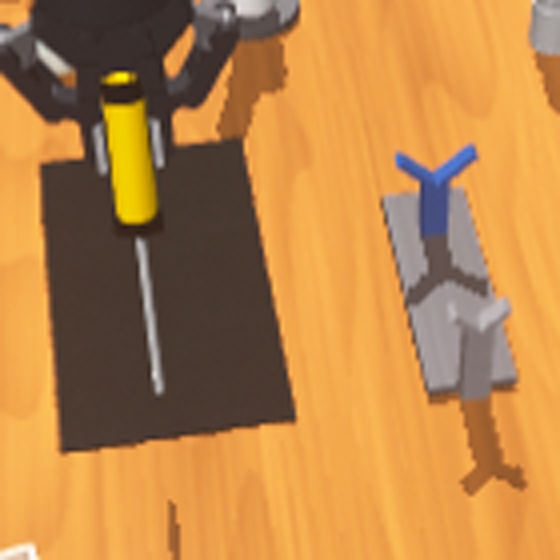

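Emit:
jog_arm([
  [0, 0, 2, 0, 0],
  [0, 0, 3.5, 0, 0],
  [0, 0, 4.2, 0, 0],
  [1.5, 0, 4.7, 0, 0],
  [2.9, 0, 5.2, 0, 0],
  [4.4, 0, 6, 0, 0],
  [5.7, 0, 6.8, 0, 0],
  [7, 0, 7.8, 0, 0],
  [8.1, 0, 8.8, 0, 0],
  [9.1, 0, 10, 0, 0],
  [10.1, 0, 11.2, 0, 0],
  [10.1, 0, 11.2, 0, 0],
], squeeze=30)

```text
time: 8.7
tcp_pos: [446.3, 37.9, 88.9]
eef_rot: [[-0.015, 1.0, -0.001], [1.0, 0.015, -0.0], [-0.0, -0.001, -1.0]]
contact_force: [-0.0, -0.3, 0.4]
width: 23.0
grip_force: 32.9
```

Run:
```python
from h import *
S=env.read_camera('side');cv2.imwrite('pics/m5.png',cv2.resize(S[170:310,240:380,::-1],None,fx=4,fy=4,interpolation=cv2.INTER_CUBIC))
o=env.observe();print(o['tcp_pos'],o['contact_force'])
g=o['tcp_pos']+[0,0,19];h=o['eef_rot'][:,0]
for r in (181,):
  for a in (15,40,50,55,60,65,70):
    t=np.deg2rad(a);d=np.sin(t)*h+np.r_[0,0,np.cos(t)]
    print(r,a,((proj('side',g-r*d)-[240,170])*4).round(0),((proj('side',g+(215-r)*d)-[240,170])*4).round(0))
```

```text
[446.38625642  37.42522683  89.16980275] [-0.67770561  0.46101562 -0.3018191 ]
181 15 [161. 375.] [129. 104.]
181 40 [164. 424.] [129.  98.]
181 50 [164. 432.] [129.  98.]
181 55 [163. 432.] [129.  99.]
181 60 [162. 431.] [129. 100.]
181 65 [161. 427.] [129. 101.]
181 70 [160. 421.] [130. 103.]
```

View pics/m5.png

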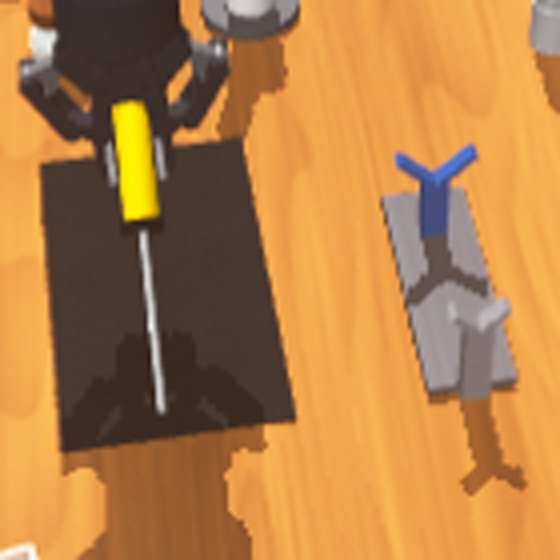

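Run:
```python
from h import *
u=np.array([160,412])/4+[240,170]
for z in (5,15,30):print(onz('side',u,z).round(1))
o=env.observe();g=o['tcp_pos']+[0,0,19];h=o['eef_rot'][:,0]
P=lambda p:((proj('side',p)-[240,170])*4).round(0)
for gz in (0,-10):
 for r in (165,170,175,181):
  for a in (50,53,56,60,65,70,75):
    t=np.deg2rad(a);d=np.sin(t)*h+np.r_[0,0,np.cos(t)];q=g+[0,0,gz]
    tip=q-r*d
    if -2<tip[2]: print(gz,r,a,'tipz %.0f'%tip[2],P(tip),'collar',P(q-(r-119)*d),'rear',P(q+(215-r)*d))
```

```text
[447.4 -95.3   5. ]
[ 447.8 -102.8   15. ]
[ 448.4 -114.1   30. ]
0 165 50 tipz 2 [161. 407.] collar [141. 221.] rear [126.  74.]
0 165 53 tipz 9 [161. 407.] collar [141. 221.] rear [126.  74.]
0 165 56 tipz 16 [160. 407.] collar [141. 220.] rear [127.  75.]
0 165 60 tipz 26 [160. 405.] collar [141. 219.] rear [127.  77.]
0 165 65 tipz 38 [159. 401.] collar [141. 217.] rear [127.  79.]
0 165 70 tipz 52 [158. 395.] collar [140. 215.] rear [128.  82.]
0 165 75 tipz 65 [156. 387.] collar [140. 212.] rear [128.  85.]
0 170 50 tipz -1 [162. 414.] collar [142. 229.] rear [127.  81.]
0 170 53 tipz 6 [162. 415.] collar [142. 228.] rear [127.  82.]
0 170 56 tipz 13 [161. 415.] collar [142. 228.] rear [127.  83.]
0 170 60 tipz 23 [161. 413.] collar [142. 227.] rear [128.  84.]
0 170 65 tipz 36 [160. 409.] collar [141. 225.] rear [128.  86.]
0 170 70 tipz 50 [158. 403.] collar [141. 222.] rear [128.  89.]
0 170 75 tipz 64 [157. 395.] collar [141. 219.] rear [129.  92.]
0 175 53 tipz 3 [162. 423.] collar [143. 236.] rear [128.  89.]
0 175 56 tipz 10 [162. 423.] collar [143. 235.] rear [128.  90.
[... 1286 characters left out ...]
lar [142. 233.] rear [130. 100.]
-10 170 75 tipz 54 [158. 405.] collar [142. 230.] rear [130. 103.]
-10 175 56 tipz 0 [163. 432.] collar [144. 246.] rear [130. 101.]
-10 175 60 tipz 11 [163. 431.] collar [144. 245.] rear [130. 102.]
-10 175 65 tipz 24 [162. 427.] collar [144. 243.] rear [130. 104.]
-10 175 70 tipz 38 [161. 421.] collar [143. 240.] rear [130. 106.]
-10 175 75 tipz 53 [159. 413.] collar [143. 237.] rear [131. 109.]
-10 181 60 tipz 8 [164. 440.] collar [145. 254.] rear [131. 111.]
-10 181 65 tipz 22 [163. 437.] collar [144. 252.] rear [131. 113.]
-10 181 70 tipz 36 [161. 430.] collar [144. 249.] rear [131. 114.]
-10 181 75 tipz 51 [160. 422.] collar [143. 245.] rear [131. 117.]
```

Emit:
jog_arm([
  [0.7, 0, 0.8, 0, 0],
  [1.4, 0, 1.7, 0, 0],
  [1.9, 0, 2.6, 0, 0],
  [2.4, 0, 3.5, 0, 0],
  [2.8, 0, 4.3, 0, 0],
  [3.1, 0, 5.1, 0, 0],
  [3.3, 0, 6, 0, 0],
  [3.5, 0, 6.9, 0, 0],
  [3.6, 0, 7.6, 0, 0],
  [3.7, 0, 8.1, 0, 0],
  [3.7, 0, 8.1, 0, 0],
  [3.7, 0, 8.1, 0, 0],
])

```text
time: 10.25
tcp_pos: [446.2, 73.8, 8.4]
eef_rot: [[-0.013, 1.0, 0.0], [1.0, 0.013, -0.0], [-0.0, 0.0, -1.0]]
contact_force: [0.5, -0.9, -0.1]
width: 22.8
grip_force: 29.3
```

Run:
```python
from h import *
S=env.read_camera('side');T=env.read_camera('top')
a=cv2.resize(S[170:310,250:350,::-1],None,fx=4,fy=4,interpolation=cv2.INTER_CUBIC)
b=cv2.resize(T[180:280,265:365,::-1],None,fx=4,fy=4,interpolation=cv2.INTER_CUBIC)
M=np.zeros((560,800,3),np.uint8);M[:,:400]=a;M[:400,400:]=b;cv2.imwrite('pics/m6.png',M)
```

```text
(no output)
```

View pics/m6.png

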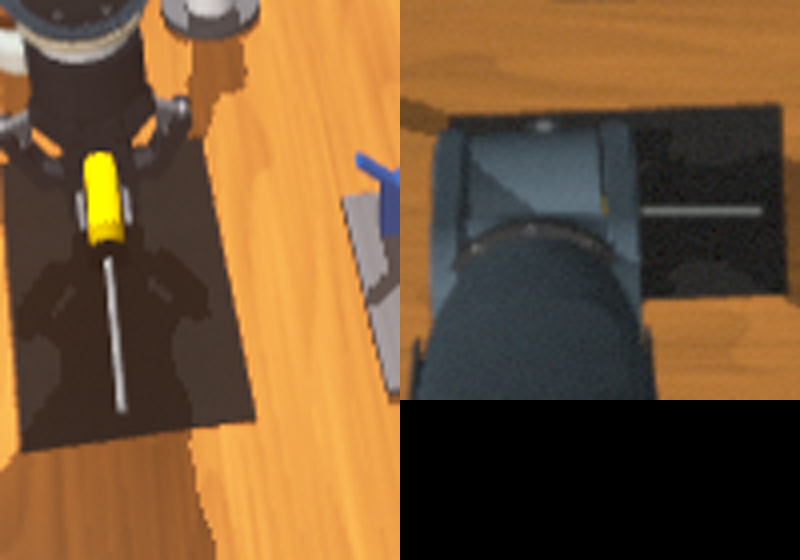

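Emit:
jog_arm([
  [0, 0, 0.2, 0, 0],
  [0, 0, 0.3, 0, 0],
  [0, 0, 0.3, 0, 0.28],
  [0, 0, 0.3, 0, 0.3],
  [0, 0, 0.3, 0, 0.35],
  [0, 0, 0.3, 0, 0.5],
  [0, 0, 0.3, 0, 0.7],
  [0, 0, 0.3, 0, 0.7],
  [0, 0, 0.3, 0, 0.7],
], squeeze=20)

```text
time: 11.48
tcp_pos: [446.2, 73.9, 5.3]
eef_rot: [[-0.013, 1.0, 0.0], [1.0, 0.013, -0.0], [-0.0, 0.0, -1.0]]
contact_force: [0.9, -0.3, 0.0]
width: 59.9
grip_force: 0.0
```

Emit:
jog_arm([
  [0, 0, -2, 0, 0.7],
  [0, 0, -5, 0, 0.7],
  [0, 0, -10, 0, 0.8],
  [-3, -10, -15, 0, 0.8],
  [-5, -14, -15, 0, 0.8],
  [-5, -20, -15, 0, 0.8],
  [-5, -25, -15, 0, 0.8],
  [-5, -25, -15, 0, 0.8],
  [-5, -25, -15, 0, 0.8],
])

```text
time: 12.6
tcp_pos: [196.6, 20.6, 155.5]
eef_rot: [[-0.012, 1.0, 0.002], [1.0, 0.012, -0.0], [-0.0, 0.002, -1.0]]
contact_force: [0.3, 0.0, -0.5]
width: 68.3
grip_force: 0.0
```

Run:
```python
from h import *
S=env.read_camera('side');T=env.read_camera('top')
a=cv2.resize(S[170:310,250:350,::-1],None,fx=4,fy=4,interpolation=cv2.INTER_CUBIC)
b=cv2.resize(T[180:280,265:365,::-1],None,fx=4,fy=4,interpolation=cv2.INTER_CUBIC)
M=np.zeros((560,800,3),np.uint8);M[:,:400]=a;M[:400,400:]=b;cv2.imwrite('pics/m7.png',M)
```

```text
(no output)
```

View pics/m7.png

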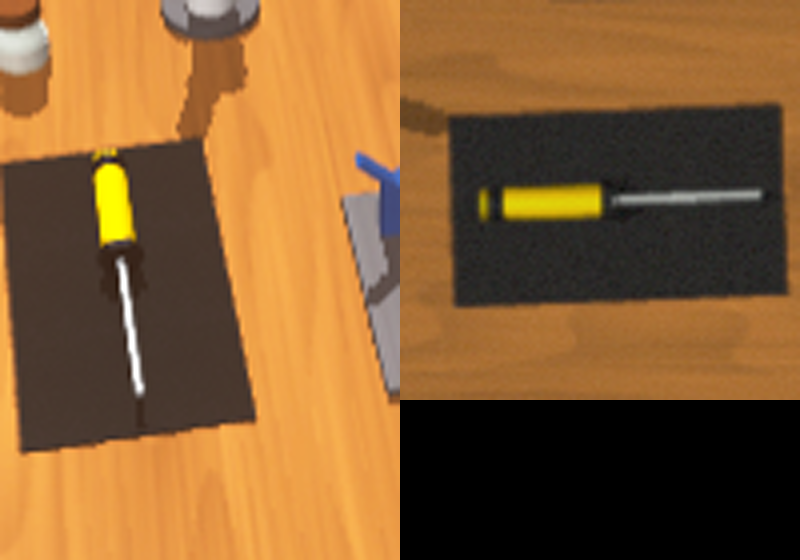

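Run:
```python
from h import *
t=lambda x,y,z:onz('top',(265+(x-400)/4,180+y/4),z)
s=lambda x,y,z:onz('side',(250+x/4,170+y/4),z)
r,c,p=t(481,204,15),t(604,202,16),t(763,195,19.5)
print(r.round(1),c.round(1),p.round(1),'side tip',s(139,394,19.5).round(1),s(112,153,15).round(1),'collar side',s(121,248,17).round(1))
print(np.linalg.norm(p-r),'yaw of tail->',np.degrees(np.arctan2(*(r-p)[[1,0]])), 'x=10:',(r+60/215*(p-r)).round(1))
o=env.observe();print(o['tcp_pos'],o['eef_rot'][:,0])
```

```text
[449.2 123.8  15. ] [451.5  29.   16. ] [457.7 -93.3  19.5] side tip [460.6 -93.8  19.5] [454.8 128.2  15. ] collar side [456.2  33.2  17. ]
217.32818581056486 yaw of tail-> 92.25567572487354 x=10: [451.6  63.2  16.3]
[197.83208924  20.53479777 155.58375894] [-1.28562247e-02  9.99917343e-01 -1.58173057e-04]
```

Emit:
jog_arm([
  [2, 6, 0, -0.02, 0.7],
  [3.5, 12, 0, -0.02, 0.7],
  [3.5, 18, 0, -0.02, 0.7],
  [3.5, 24, 0, -0.02, 0.7],
  [3.5, 25.7, 0, -0.02, 0.7],
  [3.5, 25.7, 4, -0.02, 0.7],
  [3.5, 25.7, 8, -0.02, 0.7],
  [3.5, 25.7, 10, -0.02, 0.7],
  [3.5, 25.7, 10, -0.02, 0.7],
  [3.5, 25.7, 10, -0.02, 0.7],
])

```text
time: 13.95
tcp_pos: [454.1, 59.1, 55.5]
eef_rot: [[-0.033, 0.999, 0.0], [0.999, 0.033, 0.0], [-0.0, 0.0, -1.0]]
contact_force: [1.0, 0.2, 0.1]
width: 59.6
grip_force: 0.0
```

Emit:
jog_arm([
  [0, 0, 2, 0, 0.7],
  [0, 0, 4, 0, 0.7],
  [0, 0, 5, 0, 0.7],
  [0, 0, 5, 0, 0.5],
  [0, 0, 5, 0, 0.35],
  [0, 0, 5, 0, 0.2],
  [0, 0, 5, 0, 0],
  [0, 0, 5, 0, 0],
  [0, 0, 5, 0, 0],
  [0, 0, 5, 0, 0],
], squeeze=50)

```text
time: 15.2
tcp_pos: [454.0, 59.0, 6.2]
eef_rot: [[-0.033, 0.999, 0.002], [0.999, 0.033, 0.0], [0.0, 0.002, -1.0]]
contact_force: [-0.4, -0.4, 4.5]
width: 22.1
grip_force: 48.6
```

Emit:
jog_arm([
  [0, 0, -2, 0, 0],
  [0, 0, -5, 0, 0],
  [0, 0, -9, 0, 0],
  [0, 0, -12, 0, 0],
  [0, 0, -13, 0, 0],
  [-2, 5, -13, 0, 0],
  [-4, 10, -13, 0.01, 0],
  [-6, 14, -13, 0.02, 0],
  [-7.5, 17.5, -13, 0.02, 0],
  [-7.8, 18.7, -13, 0.02, 0],
  [-7.8, 18.7, -13, 0.02, 0],
  [-7.8, 18.7, -13, 0.02, 0],
])

```text
time: 16.7
tcp_pos: [641.8, -12.3, 134.9]
eef_rot: [[-0.013, 1.0, -0.001], [1.0, 0.013, 0.0], [0.0, -0.001, -1.0]]
contact_force: [-0.6, -0.4, -1.6]
width: 22.0
grip_force: 49.4
```

Run:
```python
from h import *
S=env.read_camera('side');T=env.read_camera('top')
a=cv2.resize(S[150:290,310:410,::-1],None,fx=4,fy=4,interpolation=cv2.INTER_CUBIC)
b=cv2.resize(T[120:220,285:385,::-1],None,fx=4,fy=4,interpolation=cv2.INTER_CUBIC)
M=np.zeros((560,800,3),np.uint8);M[:,:400]=a;M[:400,400:]=b;cv2.imwrite('pics/m8.png',M)
o=env.observe();g=o['tcp_pos']+[0,0,10];h=o['eef_rot'][:,0];print(g)
for t in (-5,0,5):
  d=np.cos(np.radians(t))*h+np.r_[0,0,np.sin(np.radians(t))]
  for n,p in(('tip',-150),('rear',65)):
    print(t,n,((proj('side',g+p*d)-[310,150])*4).round(),((proj('top',g+p*d)-[285,120])*4+[400,0]).round())
```

```text
[642.08692182 -12.37584294 145.36889466]
-5 tip [222. 383.] [794. 167.]
-5 rear [150. 150.] [494. 172.]
0 tip [221. 399.] [793. 170.]
0 rear [150. 143.] [494. 171.]
5 tip [219. 414.] [790. 173.]
5 rear [151. 137.] [494. 169.]
```

View pics/m8.png

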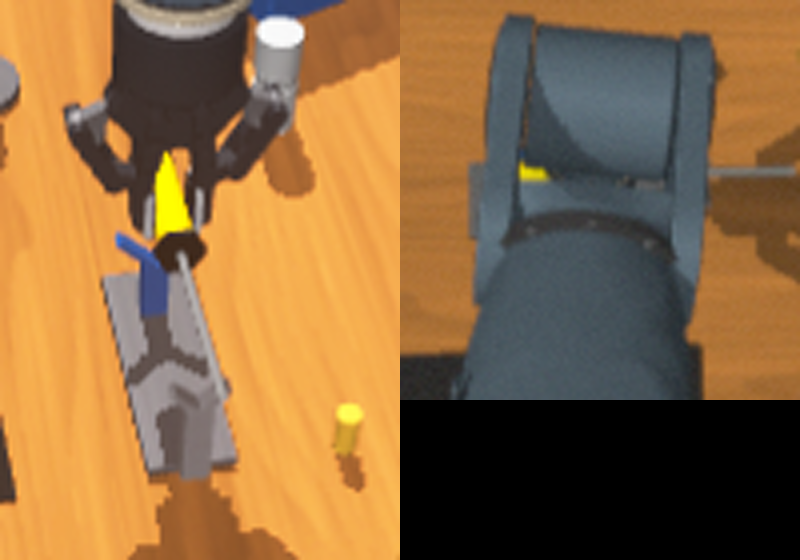

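Emit:
jog_arm([
  [0, 0.1, 2, 0, 0],
  [0, 0.1, 4, 0, 0],
  [0, 0.1, 5.2, 0, 0],
  [0, 0.1, 6, 0, 0],
  [0, 0.1, 6.4, 0, 0],
  [0, 0.1, 6.6, 0, 0],
  [0, 0.1, 6.7, 0, 0],
  [0, 0.1, 6.7, 0, 0],
  [0, 0.1, 6.7, 0, 0],
])

```text
time: 17.92
tcp_pos: [644.0, -12.8, 68.5]
eef_rot: [[-0.013, 1.0, 0.0], [1.0, 0.013, -0.0], [-0.0, 0.0, -1.0]]
contact_force: [-0.9, 0.2, -1.4]
width: 22.4
grip_force: 49.4
```

Emit:
jog_arm([
  [0, 0, 0.1, 0, 0],
  [0, 0, 0.2, 0, 0],
  [0, 0, 0.3, 0, 0],
  [0, 0, 0.3, 0, 0],
  [0, 0, 0.3, 0, 0],
])

```text
time: 18.55
tcp_pos: [644.2, -12.9, 65.6]
eef_rot: [[-0.013, 1.0, 0.001], [1.0, 0.013, -0.0], [-0.0, 0.001, -1.0]]
contact_force: [2.2, -1.1, 2.6]
width: 22.0
grip_force: 49.6
```

Run:
```python
from h import *
S=env.read_camera('side')
cv2.imwrite('pics/m9.png',cv2.resize(S[170:280,310:400,::-1],None,fx=5,fy=5,interpolation=cv2.INTER_CUBIC))
```

```text
(no output)
```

View pics/m9.png

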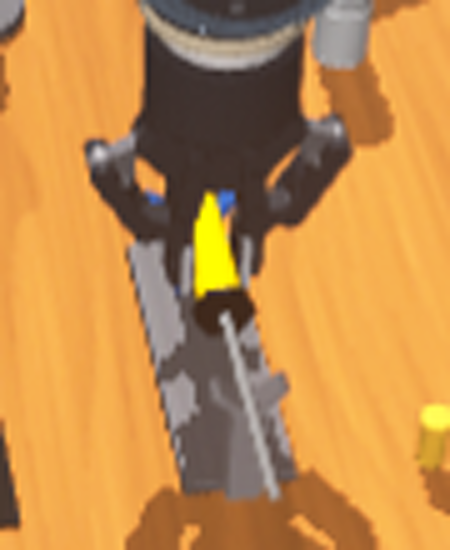

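Emit:
jog_arm([
  [0, 0, 0.1, 0, 0],
  [0, 0, 0.1, 0, 0],
  [0, 0, 0.1, 0, 0.27],
  [0, 0, 0.1, 0, 0.29],
  [0, 0, 0.1, 0, 0.32],
  [0, 0, 0.1, 0, 0.4],
  [0, 0, 0.1, 0, 0.5],
  [0, 0, 0.1, 0, 0.5],
  [0, 0, 0.1, 0, 0.5],
], squeeze=20)

```text
time: 19.73
tcp_pos: [643.8, -12.8, 64.2]
eef_rot: [[-0.013, 1.0, -0.0], [1.0, 0.013, -0.0], [-0.0, -0.0, -1.0]]
contact_force: [-1.1, -0.5, 0.3]
width: 42.6
grip_force: 0.0
```

Emit:
jog_arm([
  [0, 0, -1, 0, 0.5],
  [0, 0, -3, 0, 0.5],
  [0, 0, -7, 0, 0.5],
  [0, 0, -12, 0, 0.5],
  [0, -6, -15, 0, 0.5],
  [0, -12, -15, 0, 0.5],
  [0, -18, -15, 0, 0.5],
  [0, -24, -15, 0, 0.5],
  [0, -24, -15, 0, 0.5],
  [0, -24, -15, 0, 0.5],
])

```text
time: 20.98
tcp_pos: [404.9, -16.1, 215.7]
eef_rot: [[-0.013, 1.0, 0.003], [1.0, 0.013, -0.0], [-0.0, 0.003, -1.0]]
contact_force: [0.3, -0.8, 0.2]
width: 42.7
grip_force: 0.0
```

Run:
```python
from h import *
S=env.read_camera('side');T=env.read_camera('top')
a=cv2.resize(S[150:290,310:410,::-1],None,fx=4,fy=4,interpolation=cv2.INTER_CUBIC)
b=cv2.resize(T[120:220,285:385,::-1],None,fx=4,fy=4,interpolation=cv2.INTER_CUBIC)
M=np.zeros((560,800,3),np.uint8);M[:,:400]=a;M[:400,400:]=b;cv2.imwrite('pics/m10.png',M)
for n,y in(('tip',-165),('rear',50),('collar',-46)):
  p=[643.3-.0146*y,2+y,75];print(n,((proj('side',p)-[310,150])*4).round(),((proj('top',p)-[285,120])*4+[400,0]).round())
```

```text
tip [216. 477.] [781. 183.]
rear [149. 222.] [496. 184.]
collar [177. 327.] [624. 184.]
```

View pics/m10.png

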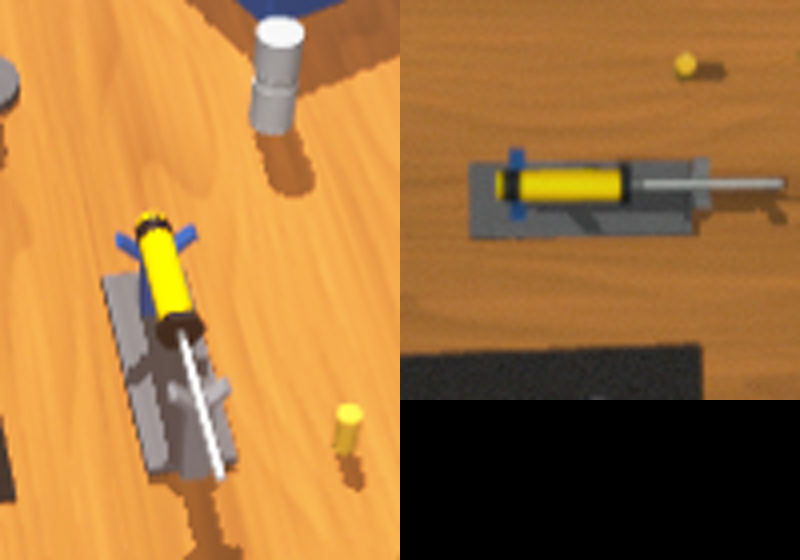

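The screwdriver lies in both notches. In the top view the tip is at (783,183) and the rear at (497,184), and both match the expected seat to about 2 px. In the side view the tip is at (219,478), against an expected (216,477).

```bash
python3 -c "
from station import env
print(env.close_job())"
```

```text
the job is handed in; nothing more can be done
None
```

The yellow screwdriver was laid on the mat and released, then picked up again and laid across the rest, where the last pictures show it seated in both notches within about 1 mm of the target; the job was handed in at about 21 s, but no verdict came back.

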